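Close a two-part casting mould with its cam lock

TASK

Close the casting mould: slide the loose half along its base board until its dowels and bolt are in the fixed half, then turn the cam disc clockwise about half a turn so that its hook draws the bolt in and the two halves are tight together. Stop when it comes up snug - every bolt sits a little differently, and forcing the cam crushes the parting faces. Let go of everything and leave the cup, tub and dish where they are.

Things in the scene. Friction and masses are not known exactly. Their poses are not given: they have to be found in the camera images.
- mould_base: Plywood base board 280 x 220 x 18 mm screwed to the bench. Origin on the bench under the middle of the parting plane; +x points from the loose half to the fixed half, +z up. The board runs from x = -195 to +85 mm. All heights in these notes are above the bench.
- fixed_half: White fixed half of the mould on the board's +x end: 60 deep (x 0 to 60 mm), 150 wide, top at height 108 mm. Axes as the board's. Its parting face (x = 0) has two 11 mm dowel holes, an open-topped 16 mm slot for the bolt and two sprung pins that stand out 2.5 mm and push the loose half back with 3 N in all at first touch, 9 N when shut: push up to them.
- loose_half: White loose half, about 0.36 kg, 50 deep (its x -50 to 0 mm), 150 wide, 90 high, on the board. Origin at the foot of the middle of its parting face, +x towards the fixed half; shut, it stands at x = y = 0, yaw 0 of the board. From its face stand two tapered steel dowels (26 mm long, 10 thick, y = +-60) and the T-head bolt (22 to 24 mm long: each is screwed in to a slightly different depth).
- half_grip (a point): Upper part of the grip fin on the back of the loose half: an upright fin 40 long (x, 50 to 90 mm behind the parting face) x 16 wide (y), from the board up to height 93 mm; this point is 75 mm behind the parting face, at height 78 mm. Axes as the loose half's. Pinch the fin across its 16 mm, well down it, to slide the half; pushed high up without a grip, the half tips.
- cam_axis (a point): Centre of the 49 mm cam disc on top of the fixed half, on the cam's upright axis, 28 mm behind the parting plane (towards +x), at height 114 mm. A dark dot on the disc marks the hook's mouth.
- cam_knob (a point): Middle of the round black knob on the end of the cam's lever: 16 mm across, from height 122 to 149 mm, 42 mm from the cam's axis; this point is at height 136 mm. Lever 14 wide, top at height 122 mm. With the cam at 0 the knob lies on the board's -y side of the axis; it swings over the loose half to the +y side. Push the knob round, or pinch it.
- cam (a joint): Cam angle in rad, clockwise from above; near 0 = open. The hook catches from 0.5 (if the gap is under 3 mm) and draws 2.6 mm per rad; the halves meet between 1.9 and 3.2, depending on the bolt, and are snug 0.1 to 0.3 later. Pushed slowly round, the knob takes about 2 N while free, 4 to 7 N while drawing, then climbs steeply: snug is about 14 N, over 17 N crushes the faces. It stays where it is left.
- mixing_cup: Clear plastic mixing cup, 84 mm across, 65 mm high, standing beside the board. Origin under its centre. Leave it alone.
- tub: White lidded tub, 72 mm across, 85 mm high, standing beside the board. Origin under its centre. Leave it alone.
- cast_dish: White cast dish, 100 mm across, 22 mm high, lying beside the board. Origin under its centre. Leave it alone.
There are look-alikes about, which are no part of the job. What is shaped like the loose_half but blue, green or red is not meant.

How it is judged (in metres and radians):
On the way, in this order (a step that is already met when the one before it is completed fails the run):
1. the loose half stands up to the fixed half with its dowels and bolt in (gap under 6 mm), the cam still open (x of loose_half in the frame of mould_base above -0.006 m and y of loose_half in the frame of mould_base between -0.003 and 0.003 m and value of joint cam below 0.6 rad), for 0.2 s.
2. the cam has drawn the halves together (x of loose_half in the frame of mould_base above -0.0006 m and value of joint cam above 1.5 rad and contact force between loose_half and fixed_half above 15 N), for 0.2 s.
At the end, for the whole second after the job is handed in: The halves are closed (gap under 0.6 mm) and square, their faces press on each other with 15 to 70 N, the cam has been turned clockwise by more than 1.5 rad from its open position and stands still, and everything is at rest (all of step 2 and contact force between loose_half and fixed_half below 70 N and angle between the x axis of loose_half and the x axis of mould_base, either way round below 0.02 rad and angle between loose_half's own z axis and vertical below 0.03 rad and velocity of joint cam below 0.1 rad/s and linear speed of loose_half below 0.01 m/s); the robot touches nothing.
It fails at once if the parting faces are crushed: more than 70 N between the two halves (contact force between loose_half and fixed_half above 70 N).
It fails at once if the loose half is lifted off its board or tipped over (angle between loose_half's own z axis and vertical above 0.35 rad or height (world z) of loose_half above 0.1 m).
It fails at once if the mixing cup is pushed or knocked over (distance of mixing_cup from where it was at the start of the episode above 0.03 m or angle between mixing_cup's own z axis and vertical above 0.5 rad).
It fails at once if the tub is pushed or knocked over (distance of tub from where it was at the start of the episode above 0.03 m or angle between tub's own z axis and vertical above 0.5 rad).
It fails at once if the cast dish is pushed or knocked over (distance of cast_dish from where it was at the start of the episode above 0.03 m or angle between cast_dish's own z axis and vertical above 0.5 rad).
It also fails if it takes over 72 s, if anything falls off the work surface, if the arm or the gripper's body presses on something with over 40 N, if the wrist force passes 120 N, or if a joint passes its speed limit or range.

ROBOT

A 6-joint arm with a two-finger parallel gripper is mounted at the origin on the work surface. World frame = base frame: x ahead of the robot, y to its left, z up, the work surface at z = 0. Lengths are in mm, angles in rad, forces in N, time in s.
With the tool pointing down it reaches from about 325 to 875 mm from the base axis. Payload 4.4 kg.
Tool frame: the origin (TCP) lies on the centre line of the jaws, within the pads' length; the fingertips stand ahead of it and the grasp point (between the pads) lies 6 mm ahead of it (ctrl.tcp_to_tips is the z of the fingertips in the tool frame, in mm); z points along the fingers, y is the line along which they close (so a half turn about z gives the same grasp; the last joint's range is limited). The gripper opens to 85 mm and grips with 20 to 120 N. Pads are 22 mm wide; open, the fingers measure 114 mm over their backs; the gripper's body (76 mm by 85 mm) begins 54 mm behind the grasp point. The pads swing forward as they close: fully open they stand 13 mm farther back than shut.
Start: joints at [1.022, 0.207, 1.542, -0, 1.393, -0.15], TCP at [222.76, 530.1, 256.282] pointing down, gripper open.
Joint ranges: [-2.73, 2.73], [-0.86, 2.22], [0.23, 2.46], [-1.11, 4.25], [0.08, 2.63], [-2.82, 2.82]. Speed limits (rad/s): [2.79, 2.79, 3.14, 3.14, 3.14, 3.14].

INTERFACE

Orientations are given as a 3x3 rotation matrix whose columns are the frame's x, y, z axes.
In Python, from plant import ctrl, sensors, optics gives the robot as it stands. Calls block until the motion is done:
- ctrl.move_ptp(position, orientation): joint-space move of the TCP to a pose.
- ctrl.move_l(position, rot=None, vel=150, threshold=None): straight line of the TCP; rot=None keeps the orientation; vel is the mean speed in mm/s. With threshold (N) it stops when the force on the tool has changed by that much, and returns True; else False.
- ctrl.set_joints(angles): joint-space move.
- ctrl.gripper_to(opening, force=None): finger opening in mm; force is the grip in N (None keeps the last); returns when the fingers have stopped.
- ctrl.hold(seconds).
- ctrl.solve_ik(position, orientation): joint angles nearest the present ones, or None.
- sensors.read_state(): the state.
- optics.grab_frame(name): name is "scene" or "side" or "wrist"; returns (picture, depth): 400x640x3 uint8, red, green, blue; 400x640 float32, mm along the optical axis (not along the pixel's ray), 0 where there is no reading.
- optics.camera_params(name): a dict with "mtx" (3x3 intrinsics, pixels), "R" (3x3) and "t" (3): a world point X has camera coordinates R X + t; the wrist camera has in their place "T_tool_cam" (4x4, takes a point from camera to tool coordinates, whose origin is the TCP and whose axes are the flange's). Camera axes: x right, y down, z forward; pixel columns grow to the right and rows downward; lengths in mm; the calibration is good to about 2 mm. A picture is of the moment at which its call begins: read the wrist's pose just before it. camera_params takes no time and is no camera call.
A pose or a line that the arm cannot do raises ctrl.MotionError and nothing moves.
- ctrl.finish_job(): hands the job in; it is judged then, once.
The state is a dict: "t": time; "q": joint angles; "qvel": joint speeds; "tau": joint torques, N m; "eef_pos": TCP position; "eef_rot": TCP orientation; "force": force on the tool from outside, world axes, zero at the start; "wrist_torque": the same for the moment, N m; "grip_width": finger opening in mm; "grasp_force": force on a finger pad.
Only numpy, scipy, OpenCV 4.12 (cv2) and the standard library are available. Lean on these libraries where they do the work, as an engineer would, in place of code of your own. Each camera call takes 0.05 s, during which the arm holds its last target. There are 200 camera calls.

## Working session

There is one attempt and no reset: what is moved stays moved. The work goes in short steps, each a Python script; the robot and the scene stay as the last script left them, time stands still between calls to the robot, and variables do not carry over. Pictures are saved under pics/ and viewed, at most 10 in all, crops included, and the job is handed in when it is done.

```bash
mkdir -p pics; ls
python3 - <<'E'
from plant import ctrl,sensors,optics
import cv2,numpy as np
for n in("scene","side"):
    p,d=optics.grab_frame(n); cv2.imwrite(f"pics/{n}0.png",p[:,:,::-1]); np.save(f"{n}_d.npy",d)
    c=optics.camera_params(n); print(n,c["mtx"].tolist(),c["R"].round(3).tolist(),c["t"])
print(sensors.read_state(),ctrl.tcp_to_tips, optics.camera_params("wrist"))
E
```

```text
pics
scene [[441.5394430004769, 0.0, 316.14180668174595], [0.0, 441.5394430004769, 194.46203183943308], [0.0, 0.0, 1.0]] [[0.259, 0.966, -0.005], [0.8, -0.218, -0.559], [-0.541, 0.141, -0.829]] [ -96.51528963 -462.02741183 1557.18785991]
side [[520.7030012679636, 0.0, 323.27433269923574], [0.0, 520.7030012679636, 201.4712929104026], [0.0, 0.0, 1.0]] [[0.951, -0.309, 0.005], [-0.163, -0.517, -0.84], [0.263, 0.798, -0.542]] [-621.90708624  147.66806752 1303.63265298]
{'t': 0.1, 'q': array([ 1.02252710e+00,  2.07379792e-01,  1.54280147e+00,  3.01604562e-05,
        1.39351572e+00, -1.50508429e-01]), 'qvel': array([-0.0012503 , -0.00021559, -0.00369557,  0.00166101, -0.00197527,
        0.00093984]), 'tau': array([ 2.74373551e-04, -3.84093189e+01, -2.92550254e+01, -3.46996876e-04,
        4.87024066e-03, -2.65985122e-06]), 'eef_pos': array([222.4040889 , 529.5639125 , 255.22083331]), 'eef_rot': array([[-9.21928405e-01,  3.87358692e-01, -1.12213941e-03],
       [ 3.87360164e-01,  9.21926750e-01, -1.78042572e-03],
       [ 3.44866956e-04, -2.07609715e-03, -9.99997785e-01]]), 'force': array([0.2522106 , 0.33818692, 0.3296963 ]), 'wrist_torque': array([-0.00539576,  0.02487556,  0.01001034]), 'grasp_force': 0.0, 'grip_width': 85.60764575913072} 25.0 {'mtx': array([[306.8668567 ,   0.        , 318.2443239 ],
       [  0.        , 306.8668567 , 201.41449517],
       [  0.        ,   0.        ,   1.        ]]), 'T_tool_cam': array([[ 9.42352082e-04, -9.65437434e-01, -2.60633214e-01,
         6.69713029e+01],
       [ 9.99997710e-01,  4.08973213e-04,  2.10069878e-03,
         1.33901269e+00],
       [-1.92150124e-03, -2.60634597e-01,  9.65435609e-01,
        -1.16699585e+02],
       [ 0.00000000e+00,  0.00000000e+00,  0.00000000e+00,
         1.00000000e+00]])}
```

View pics/scene0.png

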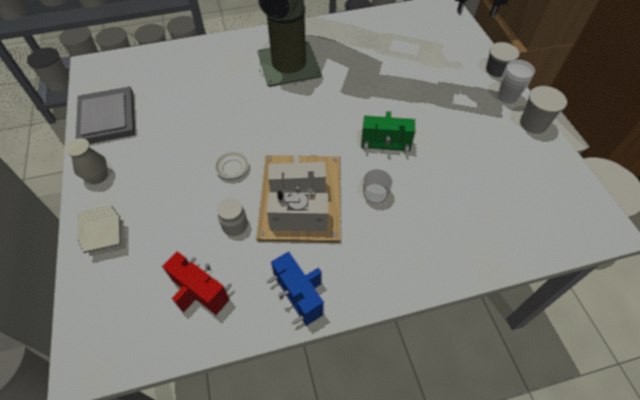

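View pics/side0.png

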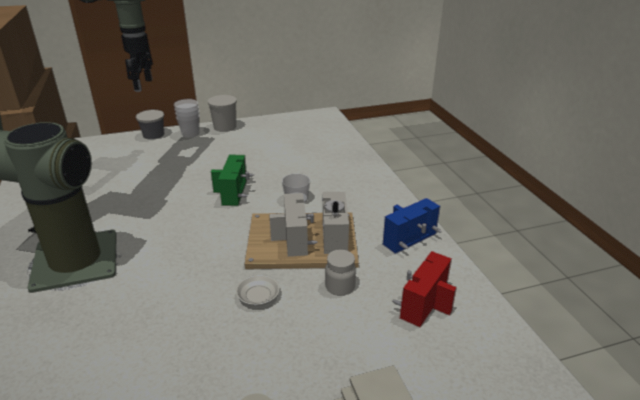

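The white mould on the plywood board is at scene px (300,198) and side px (300,235). The look-alikes are green (388,133), blue (298,288) and red (197,283). The white one on the board fits the description. I'll move the wrist camera over it for a close crop.

```bash
cat > h.py <<'E'
from plant import ctrl,sensors,optics
import cv2,numpy as np
def unproj(n,uv,z,T=None):
    """pixels -> world on plane height z"""
    c=optics.camera_params(n); uv=np.atleast_2d(uv).astype(float)
    r=np.c_[uv,np.ones(len(uv))]@np.linalg.inv(c["mtx"]).T
    if T is None: R=c["R"].T; o=-R@c["t"]
    else: R=T[:3,:3]; o=T[:3,3]
    w=r@R.T; return o+w*((np.broadcast_to(z,len(uv))-o[2])/w[:,2])[:,None]
def down(yaw):
    """tool x axis at world yaw, z down"""
    c,s=np.cos(yaw),np.sin(yaw); return np.array([[c,s,0],[s,-c,0],[0,0,-1.]])
def wristT():
    s=sensors.read_state(); T=np.eye(4); T[:3,:3]=s["eef_rot"]; T[:3,3]=s["eef_pos"]
    return T@optics.camera_params("wrist")["T_tool_cam"]
E
python3 - <<'E'
from h import *
b=unproj("scene",[(267,156),(341,156),(341,242),(258,240)],18); print("board",b.round())
c=b.mean(0); ex=(b[2]+b[3]-b[0]-b[1]); yaw=np.arctan2(ex[1],ex[0]); print(c,yaw)
for n,uvs in(("scene",[(376,187),(232,215),(233,165)]),):
    print(unproj(n,uvs,40).round())
# camera sits on tool +x side, tilted back towards -x: tool x = -board x
for yw in(yaw+np.pi,yaw):
    R=down(yw); p=c-np.array([np.cos(yw),np.sin(yw),0])*0; p[2]=330
    q=ctrl.solve_ik(p,R); print(yw,q)
E
```

```text
board [[ 405. -159.   18.]
 [ 463.   52.   18.]
 [ 735.  -31.   18.]
 [ 673. -237.   18.]]
[569.24402061 -93.6621438   18.        ] -0.2886466496947986
[[ 609.  106.   40.]
 [ 595. -289.   40.]
 [ 430. -260.   40.]]
2.8529460038949948 [-3.13058086e-01  1.63841801e-01  1.44010372e+00 -4.44089210e-16
  1.53764713e+00 -1.59520776e+00]
-0.2886466496947986 [-3.13058086e-01  1.63841801e-01  1.44010372e+00 -4.44089210e-16
  1.53764713e+00  1.54638489e+00]
```

Run:
```python
from h import *
yaw=-.2886; e=np.array([np.cos(yaw),np.sin(yaw),0]); c=np.array([569.2,-93.7,0])
ctrl.move_ptp(c+e*55+[0,0,300],down(yaw+np.pi)); ctrl.hold(.3)
T=wristT(); p,d=optics.grab_frame("wrist"); np.savez("w1.npz",T=T,d=d,p=p)
cv2.imwrite("pics/w1.png",p[:,:,::-1]); print(sensors.read_state()["t"],sensors.read_state()["q"])
```

```text
3.1167 [-3.10460893e-01  2.97092389e-01  1.33950297e+00  3.04550076e-05
  1.50497287e+00 -1.59319271e+00]
```

View pics/w1.png

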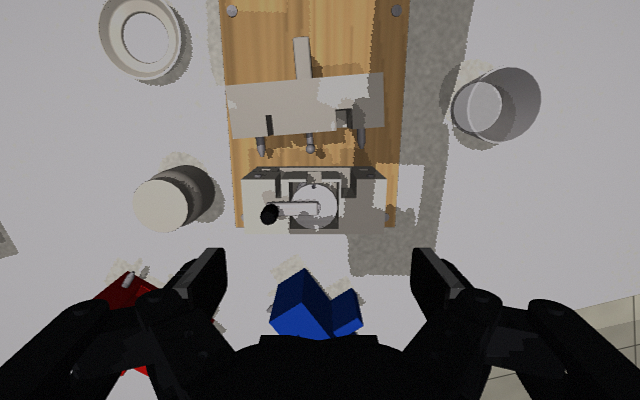

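Run:
```python
import cv2
p=cv2.imread("pics/w1.png")[20:245,205:430]; cv2.imwrite("pics/w1c.png",cv2.resize(p,None,fx=2.6,fy=2.6,interpolation=cv2.INTER_CUBIC))
```

```text
(no output)
```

View pics/w1c.png

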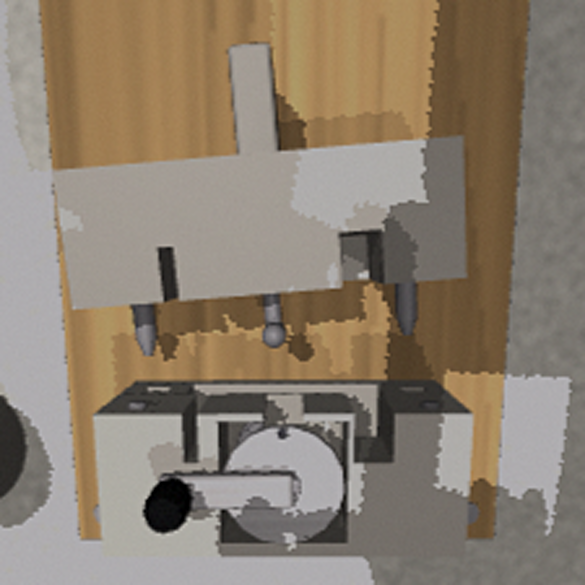

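The crop shows the white loose half, which is the one meant: top corners (54,171), (463,136), (467,278), (75,308), fin end (250,44), turned a few degrees. The fixed half's front top edge runs (94,412)-(472,411). The disc is at (285,485), the knob at (168,506), with the lever on the -y side, so the cam is open.

Run:
```python
from h import *
z=np.load("w1.npz"); T=z["T"]; d=z["d"]; p=z["p"]
f=lambda xy:np.array(xy)/2.6+[205,20]
U=lambda xy,h:unproj("wrist",f(xy),h,T)
L=U([(54,171),(463,136),(467,278),(75,308)],108); F=U([(94,412),(472,411),(470,555),(105,555)],108)
print("loose",L.round(1)); print("sizes",np.linalg.norm(np.diff(L,axis=0),axis=1),np.linalg.norm(np.diff(F,axis=0),axis=1))
print("fixed",F.round(1))
for n,a,b in(("loosefront",L[3],L[2]),("looseback",L[0],L[1]),("fixfront",F[0],F[1])):
    v=b-a; print(n,((a+b)/2).round(1),"yaw",np.arctan2(-v[0],v[1]))
D=U([(285,485)],120); K=U([(168,506)],149); print("disc",D,"knobtop",K)
print("fin",U([(230,46),(270,43),(277,152),(238,156)],93).round(1))
B=U([(40,0),(81,540),(528,0),(494,540)],18); print("board",B.round(1))
# depth cross-check: point clouds of top planes
h,w=d.shape; vv,uu=np.mgrid[:h,:w]; m=optics.camera_params("wrist")["mtx"]
P=np.stack([(uu-m[0,2])/m[0,0]*d,(vv-m[1,2])/m[1,1]*d,d],-1)@T[:3,:3].T+T[:3,3]
yaw=-.2886;ctr=np.array([569.2+55*np.cos(yaw),-93.7+55*np.sin(yaw)])
top=(abs(P[...,2]-108)<4)&(d>0)&(np.hypot(P[...,0]-ctr[0],P[...,1]-ctr[1])<170)
n,lab,st,cen=cv2.connectedComponentsWithStats(top.astype(np.uint8))
for i in range(1,n):
    if st[i,4]>600:
        q=P[lab==i]; r=cv2.minAreaRect(q[:,:2].astype(np.float32)); print(st[i],r,np.median(q[:,2]))
```

```text
loose [[ 505.1 -163.4  108. ]
 [ 535.6  -18.   108. ]
 [ 584.5  -28.   108. ]
 [ 553.1 -173.3  108. ]]
sizes [148.5705253   49.87564902 148.6260746 ] [148.46231933  60.36426226 150.52513009]
fixed [[ 592.9 -180.2  108. ]
 [ 634.5  -37.7  108. ]
 [ 693.1  -52.2  108. ]
 [ 650.4 -196.6  108. ]]
loosefront [ 568.8 -100.6  108. ] yaw -0.2125243922106149
looseback [520.3 -90.7 108. ] yaw -0.20702024012401016
fixfront [ 613.7 -109.   108. ] yaw -0.2846877459042374
disc [[ 639.41897217 -115.73358585  120.        ]] knobtop [[ 627.18682615 -154.71359055  149.        ]]
fin [[480.3 -89.6  93. ]
 [483.5 -75.2  93. ]
 [520.  -83.5  93. ]
 [517.2 -98.1  93. ]]
board [[ 420.6 -165.5   18. ]
 [ 665.7 -237.3   18. ]
 [ 482.1   43.4   18. ]
 [ 727.8  -27.5   18. ]]
[ 225   72  160   67 7961] ((543.8330688476562, -96.36573791503906), (150.47508239746094, 50.28065490722656), 78.12016296386719) 107.07883852735358
[ 241  178  146   56 4667] ((642.7800903320312, -117.786376953125), (150.49215698242188, 60.03898620605469), 73.6874771118164) 107.13918816576484
```

```bash
cat >> h.py <<'E'
YB=np.deg2rad(73.6875-90); CB=np.array([642.78,-117.79])
rot2=lambda a:np.array([[np.cos(a),-np.sin(a)],[np.sin(a),np.cos(a)]])
O=CB-rot2(YB)@[30,0]
def tops(T,d,near=190):
    """min-area rects of planes at height ~108: [(cx,cy,yaw,(w,h))]"""
    h,w=d.shape; vv,uu=np.mgrid[:h,:w]; m=optics.camera_params("wrist")["mtx"]
    P=np.stack([(uu-m[0,2])/m[0,0]*d,(vv-m[1,2])/m[1,1]*d,d],-1)@T[:3,:3].T+T[:3,3]
    top=(abs(P[...,2]-107.5)<4)&(d>0)&(np.hypot(P[...,0]-O[0],P[...,1]-O[1])<near)
    n,lab,st,_=cv2.connectedComponentsWithStats(top.astype(np.uint8)); out=[]
    for i in range(1,n):
        if st[i,4]>500:
            (cx,cy),s,a=cv2.minAreaRect(P[lab==i][:,:2].astype(np.float32))
            out.append((cx,cy,np.deg2rad((a-90+45)%90-45),s,st[i].tolist()))
    return out
def inboard(p): return rot2(-YB)@(np.asarray(p)[:2]-O)
def toworld(p): return O+rot2(YB)@np.asarray(p)
E
python3 - <<'E'
from h import *
yl=np.deg2rad(78.12-90); c=np.array([543.83,-96.37]); l0=c+rot2(yl)@[25,0]
print("loose in board",inboard(l0),yl-YB)
g=l0+rot2(yl)@[-75,0]
R=down(yl+np.pi)
ctrl.gripper_to(50,40); ctrl.move_ptp([*g,130],R)
print(ctrl.move_l([*g,68],vel=80,threshold=8), sensors.read_state()["force"])
ctrl.gripper_to(10,40); ctrl.hold(.2); s=sensors.read_state()
print(s["grip_width"],s["grasp_force"],s["force"],s["eef_pos"],g,s["t"])
# dowel tips clear: align at x=-33
tgt=toworld([-33-75,0]); ctrl.move_l([*tgt,68],rot=down(YB+np.pi),vel=30); ctrl.hold(.3)
s=sensors.read_state(); print(s["force"],s["wrist_torque"],s["eef_pos"],tgt,s["t"])
T=wristT(); p,d=optics.grab_frame("wrist"); np.savez("w2.npz",T=T,d=d,p=p); cv2.imwrite("pics/w2.png",p[:,:,::-1])
for t in tops(T,d): print(t,inboard(t))
E
```

```text
loose in board [-46.05781166  -5.30285835] 0.07736171909464873
False [0.43358721 0.2626863  0.27490421]
15.83183152959107 40.4094135761261 [-1.47790625 -1.54002518  6.54998639] [495.49742006 -86.46637031  68.72154406] [494.90095478 -86.07686956] 5.9417
[-7.11860382 -2.08214179 10.7866563 ] [-0.44940229  0.8741417  -0.10666785] [509.05778418 -79.64999864  68.70959513] [510.33532287 -79.0290983 ] 6.9583Traceback (most recent call last):
  File "<stdin>", line 14, in <module>
  File "h.py", line 30, in inboard
    def inboard(p): return rot2(-YB)@(np.asarray(p)[:2]-O)
                                      ~~~~~~~~~~^^^
ValueError: setting an array element with a sequence. The requested array has an inhomogeneous shape after 1 dimensions. The detected shape was (5,) + inhomogeneous part.
```

View pics/w2.png

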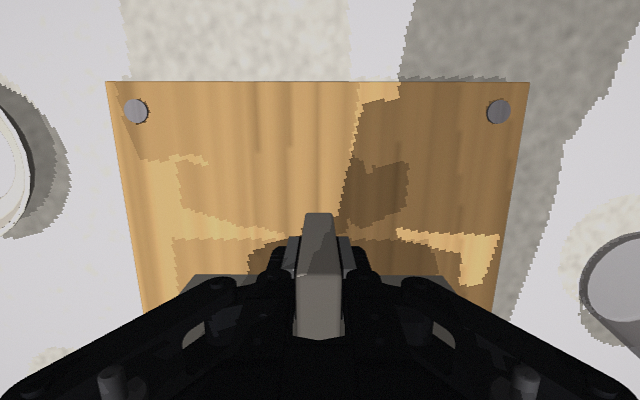

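The fin is gripped and the loose half is squared up, but the fixed half is out of view behind the gripper. I'll release, rise and check alignment from above before inserting.

Run:
```python
from h import *
s0=sensors.read_state(); np.save("rel.npy",s0["eef_pos"])
ctrl.gripper_to(50); ctrl.move_l([*s0["eef_pos"][:2],140],vel=150)
ctrl.move_ptp([*toworld([0,0]),300],down(YB+np.pi)); ctrl.hold(.3)
for k in range(2):
    T=wristT(); p,d=optics.grab_frame("wrist")
    for t in tops(T,d): print(t[2]-YB,inboard(t[:2]),t[3])
cv2.imwrite("pics/w3.png",cv2.resize(p[20:245,205:430,::-1],None,fx=2.6,fy=2.6,interpolation=cv2.INTER_CUBIC)); np.savez("w3.npz",T=T,d=d,p=p)
print(inboard(s0["eef_pos"]),np.arctan2(*-s0["eef_rot"][[1,0],0])-YB,sensors.read_state()["t"])
```

```text
0.0009920275060544825 [-59.80457375   1.03037975] (150.48768615722656, 49.66701889038086)
-0.0007711182936324668 [30.43738427  0.10492562] (150.1876983642578, 60.68092346191406)
0.0008057393878034835 [-59.3535028    1.10538377] (150.2540740966797, 49.689125061035156)
-0.003150919043727274 [30.15382487  0.18050669] (150.41883850097656, 60.262996673583984)
[-109.07762042   -0.97980936] 0.0001747414335118158 9.2583
```

View pics/w3.png

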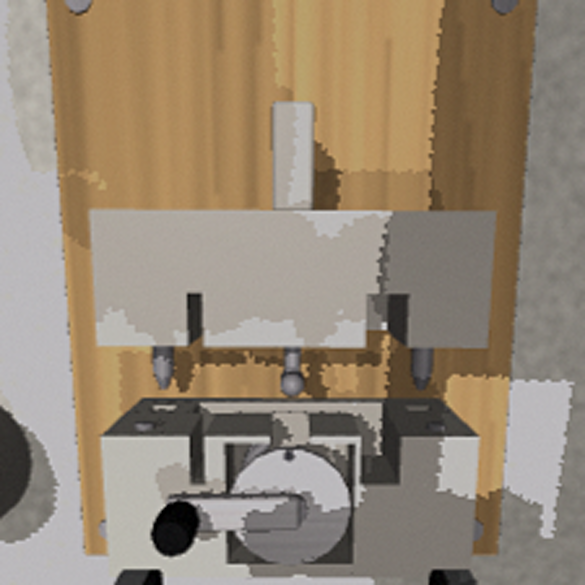

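Alignment above the fixed half is off by 0.9 mm in y and under 0.004 rad in yaw. I'll regrasp, correct y, and insert in small steps while watching the force.

Run:
```python
from h import *
R=down(YB+np.pi)
def rd(tag):
    s=sensors.read_state(); print(tag,inboard(s["eef_pos"]).round(2),s["eef_pos"][2].round(1),"F",(rot2(-YB)@s["force"][:2]).round(1),s["force"][2].round(1),"w",round(s["grip_width"],1),round(s["t"],1)); return s
def go(x,y,z,v=60): ctrl.move_l([*toworld([x,y]),z],rot=R,vel=v)
ctrl.move_ptp([*toworld([-109,-1]),140],R); go(-109,-1,68.5,90); rd("pre")
ctrl.gripper_to(10,40); ctrl.hold(.2); rd("grip")
x,y=-109.,-1.9
go(-107,y,69,20); ctrl.hold(.2); s=rd("y"); y+=-1.9-inboard(s["eef_pos"])[1]
for x in (-104,-99,-94,-89,-84,-81):
    go(x,y,69,20); ctrl.hold(.1); s=rd(x)
    if abs(s["force"][:2]).max()>20: break
```

```text
pre [-108.35   -1.02] 69.0 F [0.  0.3] -0.7 w 50.0 11.0
grip [-108.44   -1.02] 69.2 F [-0.7 -0.5] 5.2 w 15.6 11.6
y [-107.9    -1.34] 69.3 F [-3.8  1.8] 7.0 w 15.7 12.1
-104 [-105.96   -1.74] 69.2 F [-7.3  1.9] 10.2 w 15.6 12.4
-99 [-100.88   -2.03] 69.2 F [-6.7  1.5] 10.0 w 15.7 12.9
-94 [-96.    -2.17] 69.2 F [-6.   0.6] 9.7 w 15.3 13.4
-89 [-90.98  -2.23] 69.2 F [-6.3 -0. ] 8.9 w 15.6 13.9
-84 [-85.95  -2.27] 69.2 F [-6.1  0.6] 9.1 w 15.6 14.4
-81 [-83.17  -2.24] 69.1 F [-8.3 -0.1] 10.6 w 15.7 14.8
```

Run:
```python
from h import *
R=down(YB+np.pi)
y=-2.2
for x in np.arange(-80,-72,.75):
    ctrl.move_l([*toworld([x,y]),69],rot=R,vel=15); ctrl.hold(.1)
    s=sensors.read_state(); b=inboard(s["eef_pos"]); f=(rot2(-YB)@s["force"][:2])
    print(x,b.round(2),"gap~",round(-76.1-b[0]+2.5,2),"F",f.round(1),s["force"][2].round(1),round(s["t"],1))
    if f[0]<-11 and b[0]>-77.5 or b[0]>-75.3: break
```

```text
-80.0 [-82.72  -2.21] gap~ 9.12 F [-10.   -0.3] 12.0 15.2
-79.25 [-82.7   -2.22] gap~ 9.1 F [-11.9  -1.1] 14.7 15.6
-78.5 [-81.26  -2.16] gap~ 7.66 F [-8.8 -0.8] 11.8 15.9
-77.75 [-80.65  -2.12] gap~ 7.05 F [-8.5 -0.1] 10.8 16.2
-77.0 [-79.83  -2.11] gap~ 6.23 F [-9.4 -1.3] 11.6 16.6
-76.25 [-79.12  -2.09] gap~ 5.52 F [-9.4 -0.8] 11.8 16.9
-75.5 [-78.36  -2.06] gap~ 4.76 F [-9.  -0.2] 11.3 17.3
-74.75 [-77.61  -2.06] gap~ 4.01 F [-9.6 -0.1] 12.2 17.6
-74.0 [-76.85  -2.02] gap~ 3.25 F [-10.1   0.8] 11.1 18.0
-73.25 [-76.09  -2.04] gap~ 2.49 F [-8.9  0.3] 11.9 18.4
-72.5 [-76.12  -2.01] gap~ 2.52 F [-11.7  -0.9] 13.8 18.7
```

The dowels and bolt are in, and the half is up against the sprung pins (gap about 2.5 mm). I'll release it and look at the gap and the knob.

Run:
```python
from h import *
ctrl.hold(.3)
s=sensors.read_state(); ctrl.gripper_to(50); ctrl.move_l([*s["eef_pos"][:2],150],vel=150)
ctrl.move_ptp([*toworld([0,0]),300],down(YB+np.pi)); ctrl.hold(.3)
T=wristT(); p,d=optics.grab_frame("wrist"); np.savez("w4.npz",T=T,d=d,p=p)
cv2.imwrite("pics/w4.png",cv2.resize(p[70:245,205:430,::-1],None,fx=3.2,fy=3.2,interpolation=cv2.INTER_CUBIC))
for t in tops(T,d): print(t[2]-YB,inboard(t[:2]),t[3])
h,w=d.shape; vv,uu=np.mgrid[:h,:w]; m=optics.camera_params("wrist")["mtx"]
P=np.stack([(uu-m[0,2])/m[0,0]*d,(vv-m[1,2])/m[1,1]*d,d],-1)@T[:3,:3].T+T[:3,3]
for lo,hi in((117,124),(143,153)):
    k=(P[...,2]>lo)&(P[...,2]<hi)&(np.hypot(P[...,0]-O[0],P[...,1]-O[1])<100)
    q=P[k]; b=(q[:,:2]-O)@rot2(YB); print(lo,len(q),np.median(b,0),b.min(0),b.max(0),np.median(q[:,2]))
print(sensors.read_state()["t"])
```

```text
0.0015559518668787908 [-27.35799053   0.38486977] (150.39248657226562, 49.527854919433594)
-0.0009239837402029716 [30.16636371  0.13461967] (150.19113159179688, 60.14449691772461)
117 588 [ 26.76819744 -16.66280052] [ 20.75007303 -47.18862869] [34.79987607  5.99850915] 121.4083619573243
143 212 [ 27.5430992  -41.42653877] [ 21.35262927 -49.41450632] [ 35.31417577 -34.29679869] 148.2521311101124
21.175
```

View pics/w4.png

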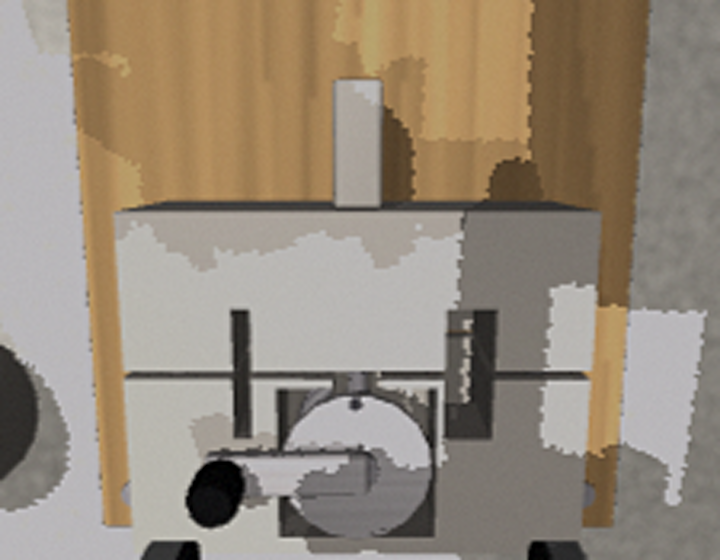

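Gap is 2.5 mm, square, and the cam is open with the knob at board (27.5,-41.4). Next I'll cage the knob between the pads and push it round, watching the tangential force.

```bash
cat >> h.py <<'E'
AX=np.array([28.,-1.9])
def cam_pose(a,r=42.,z=150,rmax=2.65):
    ph=-np.pi/2-a; b=AX+r*np.array([np.cos(ph),np.sin(ph)])
    return [*toworld(b),z], down(YB-np.pi/2-min(a,rmax)+np.pi)
def cam_read():
    """tool's angle round the axis, radius, tangential (resisting) and radial force"""
    s=sensors.read_state(); v=inboard(s["eef_pos"])-AX; ph=np.arctan2(v[1],v[0]); f=rot2(-YB)@s["force"][:2]
    a=(-np.pi/2-ph)%(2*np.pi); a=a-2*np.pi if a>5 else a
    return a,np.hypot(*v),-f@[np.sin(ph),-np.cos(ph)],f@[np.cos(ph),np.sin(ph)],s
E
python3 - <<'E'
from h import *
ctrl.gripper_to(34,20)
p,R=cam_pose(0); ctrl.move_ptp([*p[:2],185],R); print(ctrl.solve_ik(*cam_pose(2.65))[5])
print(ctrl.move_l(p,vel=80,threshold=5)); ctrl.gripper_to(23); ctrl.hold(.1)
def pr(a):
    m,r,ft,fr,s=cam_read(); print(round(a,2),"meas %.3f r %.1f Ft %.1f Fr %.1f Fz %.1f t %.1f w %.1f"%(m,r,ft,fr,s["force"][2],s["t"],s["grip_width"])); return ft
pr(0)
for a in np.arange(.1,1.65,.1):
    p,R=cam_pose(a); ctrl.move_l(p,rot=R,vel=25); ctrl.hold(.05)
    if pr(a)>11: break
E
```

```text
2.676086659883879
False
0 meas -0.006 r 42.0 Ft 0.0 Fr 0.2 Fz -0.5 t 23.8 w 23.1
0.1 meas 0.094 r 42.1 Ft 0.6 Fr 0.3 Fz 0.4 t 24.1 w 22.7
0.2 meas 0.195 r 42.0 Ft 1.3 Fr 0.4 Fz 1.4 t 24.5 w 22.8
0.3 meas 0.299 r 42.0 Ft 0.2 Fr -1.7 Fz 0.5 t 24.9 w 23.0
0.4 meas 0.402 r 42.1 Ft 0.5 Fr -0.7 Fz -0.3 t 25.2 w 23.0
0.5 meas 0.502 r 42.1 Ft 0.3 Fr 0.0 Fz -0.0 t 25.6 w 23.1
0.6 meas 0.600 r 42.1 Ft -0.3 Fr -0.2 Fz 0.1 t 26.0 w 22.9
0.7 meas 0.700 r 42.1 Ft -0.5 Fr 0.0 Fz 0.8 t 26.4 w 23.3
0.8 meas 0.800 r 42.1 Ft 0.1 Fr 0.1 Fz 0.7 t 26.7 w 22.8
0.9 meas 0.900 r 42.0 Ft -0.5 Fr 0.5 Fz 0.1 t 27.1 w 23.5
1.0 meas 1.001 r 42.1 Ft 1.4 Fr -0.1 Fz -0.7 t 27.4 w 22.8
1.1 meas 1.100 r 42.1 Ft 0.1 Fr -0.4 Fz 0.1 t 27.8 w 23.2
1.2 meas 1.199 r 42.1 Ft 0.3 Fr 0.3 Fz -0.7 t 28.2 w 22.8
1.3 meas 1.295 r 41.9 Ft 1.0 Fr -0.7 Fz -0.3 t 28.6 w 23.1
1.4 meas 1.396 r 41.9 Ft 1.0 Fr -1.9 Fz -0.8 t 28.9 w 23.1
1.5 meas 1.495 r 41.9 Ft 2.6 Fr -2.5 Fz -0.5 t 29.3 w 23.0
1.6 meas 1.595 r 41.9 Ft 3.1 Fr -2.2 Fz -1.5 t 29.6 w 23.1
```

The force stayed lower than the notes give (about 2 N free, 4 to 7 N drawing), so I'll check where the knob is.

Run:
```python
from h import *
p,d=optics.grab_frame("wrist"); q,_=optics.grab_frame("side")
a=cv2.resize(p[150:400,170:470],None,fx=1.6,fy=1.6); b=cv2.resize(q[150:290,230:380],(429,400),interpolation=cv2.INTER_CUBIC)
b=cv2.resize(b,(320,400)); cv2.imwrite("pics/k1.png",np.hstack([a[:400],b])[:,:,::-1])
```

```text
(no output)
```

View pics/k1.png

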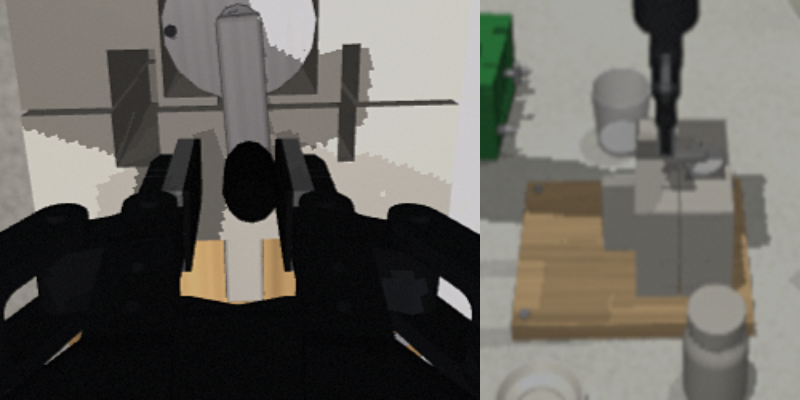

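The picture shows the knob caged between the pads, right pad pushing, and the dot turned to the -x/+y side. The gap line is already thin. I'll go on in fine steps.

Run:
```python
from h import *
a=1.6; n=0
while a<2.4:
    a+=.04; p,R=cam_pose(a); f0=cam_read()[2]
    hit=ctrl.move_l(p,rot=R,vel=10,threshold=max(3,13-f0)); m,r,ft,fr,s=cam_read()
    n+=1
    if n%2==0 or ft>6: print("%.2f meas %.3f Ft %.1f Fr %.1f t %.2f %s"%(a,m,ft,fr,s["t"],hit))
    if hit or ft>11: break
```

```text
1.68 meas 1.679 Ft 3.1 Fr -2.8 t 30.38 False
1.76 meas 1.759 Ft 4.0 Fr -3.0 t 31.02 False
1.84 meas 1.838 Ft 4.2 Fr -2.3 t 31.65 False
1.92 meas 1.918 Ft 3.3 Fr -3.1 t 32.28 False
2.00 meas 1.996 Ft 2.8 Fr -3.2 t 32.92 False
2.08 meas 2.074 Ft 3.7 Fr -2.7 t 33.55 False
2.16 meas 2.153 Ft 3.5 Fr -3.9 t 34.18 False
2.24 meas 2.229 Ft 3.5 Fr -1.8 t 34.82 False
2.32 meas 2.305 Ft 4.8 Fr -3.7 t 35.45 False
2.40 meas 2.382 Ft 4.2 Fr -3.1 t 36.08 False
```

Run:
```python
from h import *
a=2.4; n=0
while a<3.6:
    f0=cam_read()[2]; a+=.04 if f0<6 else .02; p,R=cam_pose(a)
    hit=ctrl.move_l(p,rot=R,vel=10,threshold=max(2.5,13.5-f0)); m,r,ft,fr,s=cam_read()
    n+=1
    if n%3==0 or ft>5.5: print("%.2f meas %.3f Ft %.1f Fr %.1f t %.2f %s"%(a,m,ft,fr,s["t"],hit))
    if hit or ft>11.5: break
```

```text
2.48 meas 2.452 Ft 5.8 Fr -2.6 t 36.72 False
2.52 meas 2.493 Ft 4.7 Fr -4.3 t 37.03 False
2.60 meas 2.566 Ft 5.9 Fr -3.8 t 37.67 False
2.64 meas 2.604 Ft 4.2 Fr -3.1 t 37.98 False
2.72 meas 2.663 Ft 7.3 Fr -1.6 t 38.62 False
2.74 meas 2.681 Ft 6.8 Fr -1.1 t 38.87 False
2.76 meas 2.694 Ft 8.5 Fr -0.3 t 39.12 False
2.78 meas 2.707 Ft 7.8 Fr -0.8 t 39.37 False
2.80 meas 2.723 Ft 8.7 Fr 0.2 t 39.62 False
2.82 meas 2.747 Ft 8.4 Fr 0.2 t 39.87 False
2.84 meas 2.759 Ft 9.1 Fr 1.9 t 40.12 False
2.86 meas 2.774 Ft 9.8 Fr 1.1 t 40.37 False
2.88 meas 2.786 Ft 11.2 Fr 1.5 t 40.62 False
2.90 meas 2.809 Ft 10.1 Fr 1.2 t 40.87 False
2.92 meas 2.823 Ft 9.8 Fr 2.0 t 41.12 False
2.94 meas 2.833 Ft 11.6 Fr 2.6 t 41.37 False
```

Run:
```python
from h import *
a=2.94; last=[]
while a<3.2:
    a+=.02; p,R=cam_pose(a)
    hit=ctrl.move_l(p,rot=R,vel=10,threshold=4.5); m,r,ft,fr,s=cam_read()
    v=[ft]
    for _ in range(3): ctrl.hold(.03); v.append(cam_read()[2])
    print("%.2f meas %.3f Ft %.1f mean %.1f Fr %.1f t %.2f %s"%(a,m,ft,np.mean(v),fr,s["t"],hit))
    if np.mean(v)>13.2 or max(v)>15: break
```

```text
2.96 meas 2.844 Ft 11.3 mean 11.8 Fr 2.5 t 41.62 False
2.98 meas 2.856 Ft 13.4 mean 12.9 Fr 3.0 t 41.97 False
3.00 meas 2.874 Ft 11.9 mean 12.2 Fr 3.1 t 42.32 False
3.02 meas 2.886 Ft 13.4 mean 13.2 Fr 2.9 t 42.67 False
```

Run:
```python
from h import *
p,R=cam_pose(3.04); ctrl.move_l(p,rot=R,vel=10)
v=[]
for _ in range(5): ctrl.hold(.03); v.append(cam_read()[2])
m=cam_read()[0]; print(np.mean(v),m)
for b in np.arange(m,m-.14,-.01):   # unload the pad gently, then centre on the knob
    p,R=cam_pose(b); ctrl.move_l(p,rot=R,vel=15); m2,_,f,fr,s=cam_read()
    if f<.7: break
print("free at",b,m2,f,fr)
b-=2.5/42; p,R=cam_pose(b); ctrl.move_l(p,rot=R,vel=15); ctrl.gripper_to(34); print(cam_read()[:4])
ctrl.move_l([*p[:2],190],vel=60)
ctrl.move_ptp([*toworld([0,0]),300],down(YB+np.pi)); ctrl.hold(.3)
T=wristT(); im,d=optics.grab_frame("wrist")
for t in tops(T,d): print(t[2]-YB,inboard(t[:2]),t[3],t[4])
cv2.imwrite("pics/w5.png",cv2.resize(im[70:245,205:430,::-1],None,fx=3.2,fy=3.2,interpolation=cv2.INTER_CUBIC)); print(sensors.read_state()["t"])
```

```text
13.216654442223746 2.9032816710965887
free at 2.85328167109659 2.870203510756082 0.6152373499688772 -0.5726223369914575
(np.float64(2.7953219485767433), np.float64(42.00550188224353), np.float64(-0.5173026867596544), np.float64(-0.4750753263947134))
-0.0007249124487195835 [5.5648432 0.4073973] (150.88157653808594, 109.82536315917969) [242, 137, 151, 104, 11625]
50.275
```

View pics/w5.png

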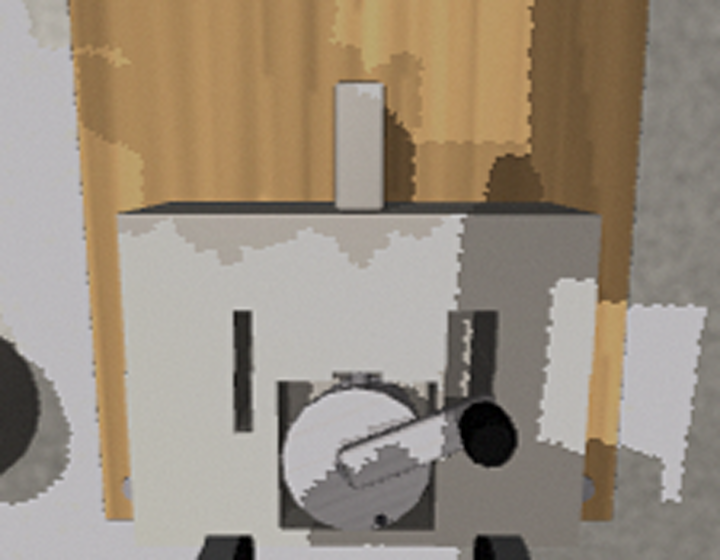

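The crop shows the parting line gone: the two tops measure as one 150 x 110 mm face. The knob is at (487,433), roughly 2.8 rad round, and the gripper is clear. I'll hand it in.

```bash
python3 -c "
from plant import ctrl; print(ctrl.finish_job())"
```

```text
the job is handed in; nothing more can be done
None
```

The mould is closed and handed in: dowels and bolt are in, the cam is at about 2.8 rad and stopped at about 13 N on the knob, just under the 14 N snug figure, with no visible gap; the 15–70 N face force couldn't be measured directly, and `finish_job` gave no verdict.

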